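# Present a vase's foot to the inspection camera

## Task

On the inspection camera that looks straight up, turn the lens's lock collar clockwise until its lever stands at the locked mark, so that the focus cannot creep. Then take the vase from the ware board, carry it over the moulds without disturbing anything, and finish while holding it upright and still over the camera, its foot centred about 25 mm above the front glass and never touching the camera, so that the foot can be photographed for drying cracks.

Things in the scene. Friction and masses are not known exactly. Their poses are not given: they have to be found in the camera images.
- camera: The inspection camera, fixed: grey box 90 x 90 x 68 mm on an aluminium plate 10 mm thick, the lens upright on its top; a dark box 54 mm high stands 93 to 163 mm along its +x. Origin on the bench under the lens axis, z up. Up that axis, heights over the bench: index ring, 100 mm diameter, up to 84 mm; lock collar, 56 mm diameter, 90 to 116 mm; lens head, 48 mm diameter, up to 136 mm.
- lens_front (a point): The middle of the lens's front glass, on the lens axis at the camera's top, 136 mm above the bench. Axes as the camera's: z straight up.
- lock_collar (a joint): Angle of the lock collar, a knurled dark steel ring of 56 mm diameter that turns on the lens axis, 90 to 116 mm above the bench. It grows clockwise seen from above: 0 fully open, 1.20 the locked mark, 1.22 the end stop. It starts between 0 and 0.35, stays where it is left and takes about 0.12 N m. Grip it across its diameter, beside the lever, or move it by the lever.
- lever_end (a point): The middle of the round steel end of the collar's lever (12 mm diameter, 18 mm high), 44 mm from the lens axis and 103 mm above the bench. The lever is a bar 10 mm wide that stands out radially from the collar.
- locked_mark (a point): Where the middle of the lever's end stands when the collar is locked: 44 mm from the lens axis on the camera's -x side (towards the robot), 103 mm above the bench. Below it the index ring carries a long black line with a cross bar; six short ticks lead from there to the open end.
- vase: The vase: unfired grey-brown clay, 118 mm tall, lip 64 mm in diameter over a narrow neck, belly 79 mm, foot 57 mm, 0.2 to 0.33 kg. Origin: centre of the underside of its foot, z up. It stands on the board in one of the three places of a row, 100 mm apart. Grip it from above across the lip (solid 62 to 67 mm wide from 100 to 118 mm above the foot, 70 mm at 90 mm), jaws closing across the row.
- board: The wooden ware board, fixed, 150 x 300 x 16 mm. Origin at the centre of its underside; the row of ware runs along its y axis, its top is 16 mm above the bench.
- wide_cup: Bystander on the board: wide grey-brown cup, 100 mm diameter at the rim, 90 mm tall. Origin at the centre of its underside.
- beaker: Bystander on the board: nearly straight grey-brown beaker, 80 mm diameter, 85 mm tall. Origin at the centre of its underside.
- near_mould: Bystander: open white plaster mould half, 155 x 250 x 92 mm (x, y, z), loose, between board and camera. Origin at the centre of its underside.
- far_mould: Bystander: open white plaster mould half, 155 x 190 x 88 mm (x, y, z), loose, behind the near mould. Origin at the centre of its underside. A plaster disc stands fixed in its far end; its top is 152 mm above the bench.
- mallet: Bystander: mallet with a black rubber head and a wooden handle, 269 mm long, lying left of the board. Origin at the middle of its length, on the bench.
Things that resemble listed ones, but are neither listed nor needed, are in the scene too. Leave any purple or yellow look-alike of the vase alone.

How it is judged (in metres and radians):
On the way:
1. the lock collar has been turned to its locked mark (value of joint lock_collar above 1.12 rad), for 0.2 s.
At the end, for the whole second after the job is handed in: The lock collar is within 0.08 rad of its locked mark (0 to 0.02 beyond it is the end stop); the vase is held in the fingers, still, upright within 0.1 rad, its foot's centre within 8 mm of the lens axis and 15 to 35 mm above the front glass, touching nothing else (value of joint lock_collar above 1.12 rad and z of vase in the frame of lens_front between 0.015 and 0.035 m and horizontal distance between vase and lens_front below 0.008 m and angle between vase's own z axis and vertical below 0.1 rad and linear speed of vase below 0.02 m/s and contact force between the fingers and vase above 1 N); the arm keeps its last pose, push and grip.
It fails at once if the vase touches the camera (contact force between vase and camera above 0.3 N).
It fails at once if the cup or the beaker on the board is shifted by more than 20 mm (distance of any of wide_cup, beaker from where it was at the start of the episode above 0.02 m).
It fails at once if a mould half or the mallet is shifted by more than 15 mm (distance of any of near_mould, far_mould, mallet from where it was at the start of the episode above 0.015 m).
It also fails if it takes over 58 s, if anything falls off the work surface, if the arm or the gripper's body presses on something with over 40 N, if the wrist force passes 120 N, or if a joint passes its speed limit or range.

## Robot

A 7-joint arm with a two-finger parallel gripper is mounted at the origin on the work surface; the furniture and walls round the work are solid. World frame = base frame: x ahead of the robot, y to its left, z up, the work surface at z = 0. Lengths are in mm, angles in rad, forces in N, time in s.
With the tool pointing down it reaches from about 400 to 875 mm from the base axis. Payload 4.4 kg.
Tool frame: the origin (TCP) lies midway between the tips of the shut fingers; the grasp point (between the pads) lies 19 mm behind it; x points along the fingers, z is the direction in which the jaws open and shut, and the axes are right-handed (so a half turn about x gives the same grasp; the last joint's range is limited). The gripper opens to 85 mm and grips with 20 to 120 N. Pads are 22 mm wide; open, the fingers measure 114 mm over their backs; the gripper's body (76 mm by 85 mm) begins 54 mm behind the grasp point. The pads swing forward as they close: fully open they stand 13 mm farther back than shut.
Start: joints at [1.163, 0.628, 0.038, 1.517, -0.027, 0.996, -0.02], TCP at [217.897, -612.404, 231.313] pointing down, gripper open.
Joint ranges: [-3.06, 3.06], [-0.37, 2.12], [-1.25, 1.32], [0.18, 2.47], [-1.1, 4.24], [0.23, 1.98], [-2.94, 2.94]. Speed limits (rad/s): [2.57, 2.57, 3.14, 3.14, 3.14, 3.14, 3.14].

## Interface

Orientations are given as [roll, pitch, yaw] about the fixed x, y, z axes, in that order (R = Rz(yaw) Ry(pitch) Rx(roll)).
In Python, from cell import ctrl gives the robot as it stands. The module is installed in compiled form; this text tells all that it offers.
- The arm moves only by the tool servo_tool, never from a script. Its argument "rows" is a list of rows, each an object of numbers: "dx", "dy", "dz": the shift along the tool's x, y, z in units of 750 mm (1.0 is 750 mm); "wx", "wy", "wz": the turn, a rotation vector about the tool's x, y, z in units of 6 degrees (1.0 is 6 degrees); "fingers": the closure, from 0 (fully open) to 1 (shut). In form: [{"dx": .., "dy": .., "dz": .., "wx": .., "wy": .., "wz": .., "fingers": ..}, ...]. A call has 1 to 5 rows; each row shifts and turns the commanded pose from where the row before left it, along the tool's axes as they then stand; what a row does not reach is not made up. A row lasts 1/8 s, in which the tool goes at most 62.5 mm and 10.7 degrees, less where a joint would pass 70% of its speed; a pose out of reach is approached as far as the arm can. A call with a number of a shift or a turn outside -1 to 1 is refused whole. A call with a gripper value outside its range is refused whole. The fingers move at their own pace and stop on an object; the grip force is fixed at half the most. Time passes only in rows, so rows that do not move let the fingers close. It gives the time, the measured TCP pose, the force and the opening at its end, in the units of the state.
- ctrl.read_state(): the state, without advancing time (a new reading comes with each control period).
- ctrl.get_image(name): name is "scene" or "side" or "wrist"; returns the picture (384x512x3 uint8, red, green, blue); there is no depth.
- ctrl.camera_info(name): a dict with "fovy" (degrees; the focal length in pixels is half the picture's height over the tangent of half this angle, whatever the lens; pixels are square), "cx", "cy" (the principal point, pixels), "R" (3x3) and "t" (3): a world point X has camera coordinates R X + t. Camera axes: x right, y down, z forward; pixel columns grow to the right and rows downward; lengths in mm; the calibration is good to about 2 mm. A picture is of the moment at which its call begins: read the wrist's pose just before it. camera_info takes no time and is no camera call; for the wrist camera it gives the pose at the moment of the call.
- ctrl.finish_job(): hands the job in, once; it reports no verdict.
Trained networks look in the newest picture that a camera, given by its name, has taken for a name from the list of things; names that differ only in an ending like _2 or _b are one class to them, and where a whole thing is asked for, a point or a joint stands for the part that bears it (a point fixed in the world has none). Each returns a list of dicts, best first, with "conf" (0 to 1); they miss things now and then, are a little off and sometimes report something else, mostly with a low value. They report only what shows in the picture. A call takes as long as a camera call. They do not tell look-alikes from the thing itself.
- ctrl.search_frame(label, camera): "extent" ([centre column, centre row, width, height] in pixels, round what is visible of it).
- ctrl.silhouettes(label, camera): "region" (384x512 bool, what is visible of it) and "extent" ([centre column, centre row, width, height] in pixels, round what is visible of it).
- ctrl.mark_of(label, camera): "point" ([column, row] in pixels: a listed point, or the origin of a listed thing).
The state is a dict: "clock": time; "qpos": joint angles; "qd": joint speeds; "tau": joint torques, N m; "eef_pos": TCP position; "tool_rot": TCP orientation; "force": force on the tool from outside, world axes, zero at the start; "torque": the same for the moment, N m; "width": finger opening in mm.
Only numpy, scipy, OpenCV 4.12 (cv2) and the standard library are available. Lean on these libraries where they do the work, as an engineer would, in place of code of your own. Each camera call takes 0.05 s, during which the arm holds its last target.

## Working session

There is one attempt and no reset: what is moved stays moved. The work goes in short steps, Python scripts to look and compute and a tool call to move; the robot and the scene stay as the last step left them, time stands still between calls to the robot, and variables do not carry over. Pictures are saved under pics/ and viewed, and the job is handed in when it is done.

Besides the shell and the picture viewer there is one more tool, called after "Call:" as name([rows], argument=value, ...), one row to a line, values as JSON. servo_tool: Moves the arm, as the interface text tells. Its arguments: {"type":"object","properties":{"rows":{"type":"array"}},"required":["rows"]}

```bash
mkdir -p pics; cat > h.py <<'E'
import numpy as np,cv2
from cell import ctrl
def snap(n,f,scale=1.5):
    im=ctrl.get_image(n); cv2.imwrite('pics/raw_'+f+'.png',im[:,:,::-1])
    cv2.imwrite('pics/'+f+'.png',cv2.resize(im[:,:,::-1],None,fx=scale,fy=scale,interpolation=cv2.INTER_CUBIC)); return im
def K(n):
    c=ctrl.camera_info(n); f=192/np.tan(np.radians(c['fovy'])/2); return c,f,np.array(c['R']),np.array(c['t']).ravel()
def ray(n,u,v):
    c,f,R,t=K(n); d=R.T@np.array([(u-c['cx'])/f,(v-c['cy'])/f,1]); return -R.T@t,d
def atz(n,u,v,z):
    o,d=ray(n,u,v); return o+d*(z-o[2])/d[2]
def proj(n,X):
    c,f,R,t=K(n); p=R@np.asarray(X,float)+t; return np.array([c['cx']+f*p[0]/p[2],c['cy']+f*p[1]/p[2]])
E
python3 - <<'E'
from h import *
np.set_printoptions(precision=2,suppress=True)
for n in['scene','side','wrist']:
    snap(n,n+'0'); c,f,R,t=K(n); print(n,c['fovy'],-R.T@t,R[2])
print(ctrl.read_state())
E
```

```text
scene 54.13897953726433 [-227.92  676.4   726.78] [ 0.7  -0.47 -0.54]
side 53.24480968738911 [1354.23  673.13  875.29] [-0.62 -0.46 -0.64]
wrist 61.92275912078266 [ 281.18 -590.6   372.96] [-0.25 -0.09 -0.96]
{'clock': 0.15, 'qpos': array([ 1.16,  0.63,  0.04,  1.52, -0.03,  1.  , -0.02]), 'qd': array([-0., -0., -0., -0.,  0.,  0.,  0.]), 'tau': array([  0.  , -56.38,   1.23, -19.37,   0.01,   0.01,  -0.  ]), 'eef_pos': array([ 217.75, -611.95,  230.59]), 'tool_rot': array([-3.12,  1.57,  1.93]), 'force': array([0.58, 0.24, 1.25]), 'torque': array([ 0.01, -0.01, -0.03]), 'width': 85.31918754930378}
```

View pics/scene0.png

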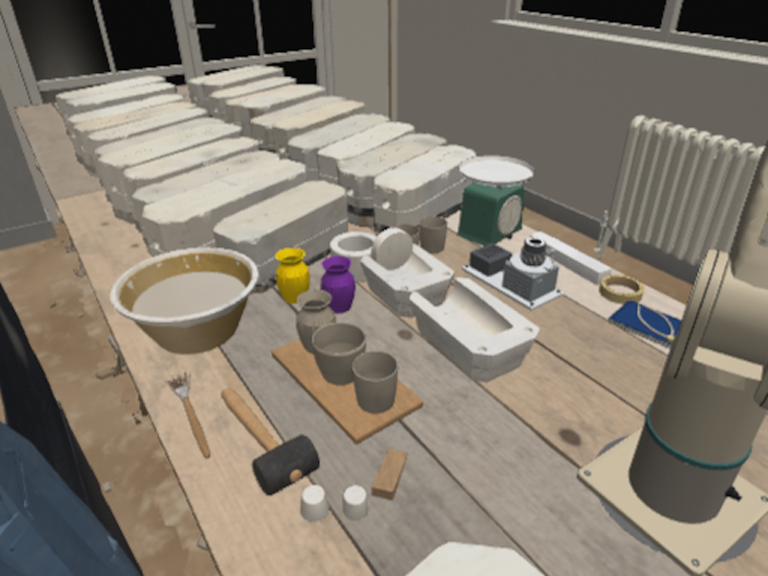

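View pics/side0.png

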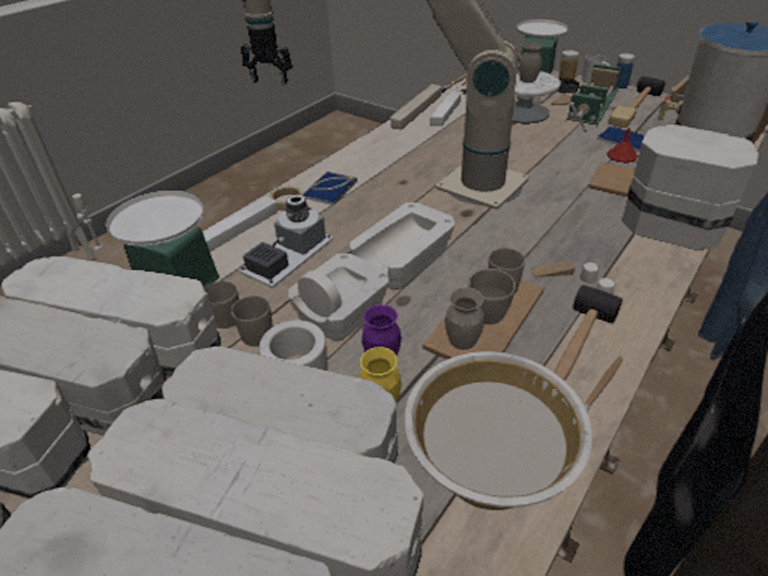

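View pics/wrist0.png

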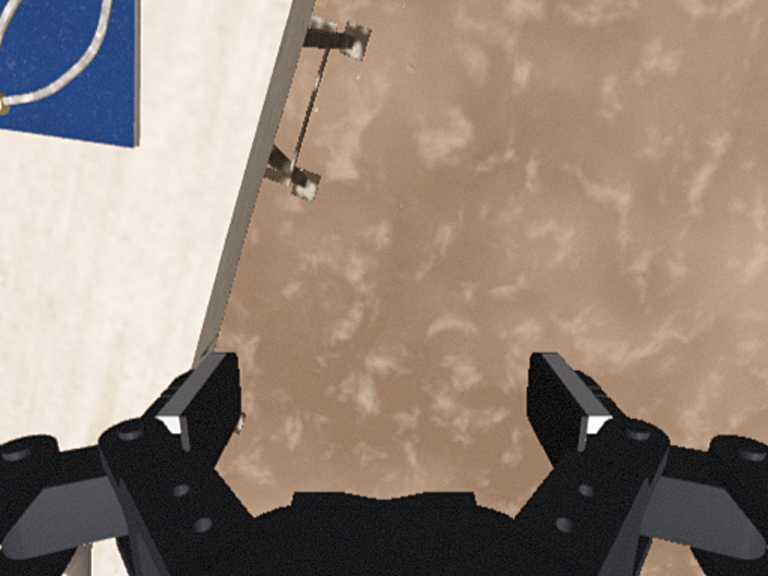

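```bash
python3 - <<'E'
from h import *
np.set_printoptions(precision=1,suppress=True)
for n in['scene','side']:
    for l in ['camera','lens_front','lever_end','locked_mark','vase','wide_cup','beaker','board','near_mould','far_mould','mallet']:
        r=ctrl.mark_of(l,n)
        print(n,l,[(np.array(a['point']),round(a['conf'],2)) for a in r][:4])
E
```

```text
scene camera [(array([348.1, 195.5]), 0.57)]
scene lens_front [(array([358.4, 160.9]), 0.74)]
scene lever_end [(array([368.1, 167.7]), 0.66), (array([355.1, 159.4]), 0.26)]
scene locked_mark [(array([367.1, 174.1]), 0.67)]
scene vase [(array([228.7, 205.4]), 0.8), (array([198.3, 199.1]), 0.75), (array([212.9, 230.3]), 0.72)]
scene wide_cup [(array([223.8, 250.9]), 0.62), (array([232.7, 250.5]), 0.18)]
scene beaker [(array([249.2, 265.4]), 0.71), (array([172.2, 294.3]), 0.26)]
scene board [(array([229.5, 252.4]), 0.64)]
scene near_mould [(array([312. , 235.9]), 0.83)]
scene far_mould [(array([269.5, 196.5]), 0.84)]
scene mallet [(array([173. , 293.1]), 0.65)]
side camera [(array([202. , 163.6]), 0.84)]
side lens_front [(array([198.3, 130.4]), 0.73)]
side lever_end [(array([305.4, 226.7]), 0.64), (array([191.7, 134.7]), 0.53), (array([325.7, 209.9]), 0.18)]
side locked_mark [(array([208.9, 135.1]), 0.61)]
side vase [(array([252.1, 269.3]), 0.88), (array([255.8, 237. ]), 0.71), (array([305.7, 225.8]), 0.68)]
side wide_cup [(array([327.5, 207. ]), 0.6), (array([198.2, 132.8]), 0.45)]
side beaker [(array([339. , 191.5]), 0.56)]
side board [(array([323.7, 210.5]), 0.74)]
side near_mould [(array([268.2, 176.8]), 0.77)]
side far_mould [(array([229.3, 209. ]), 0.96)]
side mallet [(array([383. , 228.7]), 0.71)]
```

The scene and side pictures show the vase candidates: grey-brown on the board (scene px ~(211,213), side ~(309,212)), purple (scene (225,190)), yellow (scene (195,184)), and another brown one on a white turntable behind the robot (side (353,40)). I pick the grey-brown one on the board, at the end of its row. Next I crop and measure.

```bash
python3 - <<'E'
from h import *
np.set_printoptions(precision=1,suppress=True)
def tri(a,b):
    A=[];B=[]
    for n,p in(('scene',a),('side',b)):
        o,d=ray(n,*p);d/=np.linalg.norm(d);P=np.eye(3)-np.outer(d,d);A.append(P);B.append(P@o)
    return np.linalg.solve(sum(A),sum(B))
for l,a,b,z in [('camera',(348.1,195.5),(202,163.6),0),('lens',(358.4,160.9),(198.3,130.4),136),('mark',(367.1,174.1),(208.9,135.1),103),('lever',(368.1,167.7),(191.7,134.7),103),('vase',(212.9,230.3),(305.7,225.8),16),('cup',(223.8,250.9),(327.5,207),16),('beaker',(249.2,265.4),(339,191.5),16),('board',(229.5,252.4),(323.7,210.5),0),('near',(312,235.9),(268.2,176.8),0),('far',(269.5,196.5),(229.3,209),0),('mallet',(173,293.1),(383,228.7),0)]:
    print(l,tri(a,b),atz('scene',*a,z),atz('side',*b,z))
s=cv2.imread('pics/raw_scene0.png');t=cv2.imread('pics/raw_side0.png')
a=cv2.resize(s[140:215,300:390],(480,400),interpolation=3)
b=cv2.resize(s[170:250,180:270],(450,400),interpolation=3)
c=cv2.resize(t[120:190,155:235],(457,400),interpolation=3)
cv2.imwrite('pics/crop1.png',cv2.resize(np.hstack([a,b,c]),(800,231)))
cv2.imwrite('pics/crop2.png',cv2.resize(np.hstack([a,c]),(800,342)))
E
```

```text
camera [ 534.3 -224.1   -1.2] [ 530.1 -216.2    0. ] [ 532.3 -228.7    0. ]
lens [ 521.2 -233.4  139.3] [ 523.3 -234.7  136. ] [ 515.4 -240.8  136. ]
mark [ 477.3 -230.   103.9] [ 481.6 -238.4  103. ] [ 480.1 -225.1  103. ]
lever [ 514.2 -280.9  101.1] [ 510.7 -275.3  103. ] [ 514.8 -281.   103. ]
vase [607.3 282.8  16.6] [606.4 286.2  16. ] [605.4 278.9  16. ]
cup [500.3 302.6  22.7] [504.8 305.6  16. ] [490.8 293.3  16. ]
beaker [405.7 287.2  23.9] [414.3 278.   16. ] [399.2 288.2  16. ]
board [502.1 287.7   4.7] [506.3 286.8   0. ] [496.9 284.1   0. ]
near [443.   23.7 -13.4] [429.1  40.2   0. ] [454.3  29.2   0. ]
far [674.5  25.9   6.7] [683.6  18.5   0. ] [669.8  22.1   0. ]
mallet [459.4 479.1  -5.7] [453.3 484.5   0. ] [464.2 476.6  -0. ]
```

View pics/crop1.png

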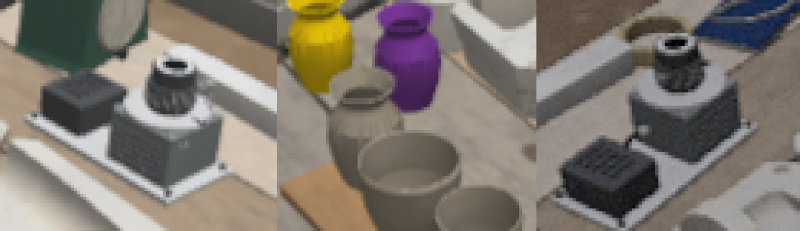

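View pics/crop2.png

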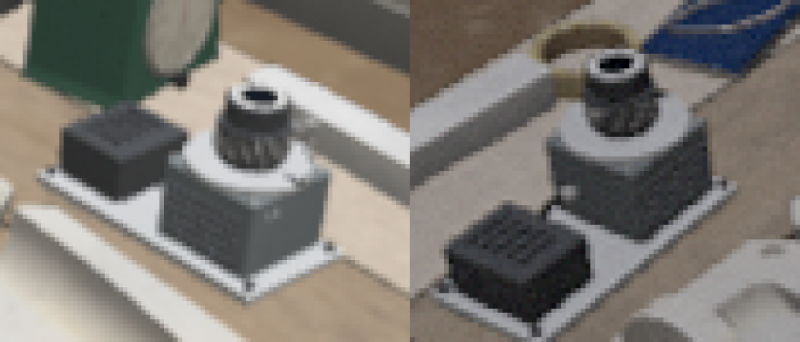

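```bash
cat >> h.py <<'E'
from scipy.spatial.transform import Rotation as Ro
def tool():
    s=ctrl.read_state(); return np.array(s['eef_pos']),Ro.from_euler('xyz',s['tool_rot'])
def want(jaw_deg):
    "pointing down, jaw axis (tool z) at jaw_deg about world z"
    x=np.array([0,0,-1.]);a=np.radians(jaw_deg);z=np.array([np.cos(a),np.sin(a),0]);y=np.cross(z,x)
    return Ro.from_matrix(np.array([x,y,z]).T)
def plan(p,jaw,p0=None,r0=None,n=1):
    "rows, n equal rows, straight; first turn handled as constant rotation. prints units per row"
    if p0 is None: p0,r0=tool()
    r1=want(jaw); w=(r0.inv()*r1).as_rotvec()
    d=(np.asarray(p)-p0)
    out=[]
    for i in range(n):
        ri=r0*Ro.from_rotvec(w*i/n)
        v=ri.inv().apply(d/n)/750; ww=np.degrees(w)/n/6
        out.append(np.round(np.r_[v,ww],4))
    return out
E
python3 - <<'E'
from h import *
np.set_printoptions(precision=3,suppress=True)
p,r=tool();print(p,r.as_matrix())
z=r.as_matrix()[:,2];print('jaw',np.degrees(np.arctan2(z[1],z[0])))
c,f,R,t=K('wrist');print('cam offset in tool',r.inv().apply(-R.T@t-p), 'axes in tool',(r.inv().as_matrix()@R.T).T)
for j in (20,-0,40,60,150-180):
  print(j,plan([430,-250,320],j,n=8)[::7])
E
```

```text
[ 217.941 -612.393  231.312] [[ 0.     0.942  0.335]
 [ 0.     0.335 -0.942]
 [-1.     0.     0.   ]]
jaw -70.41697485085544
cam offset in tool [-142.354   66.882    0.941] axes in tool [[-0.001 -0.001  1.   ]
 [-0.266 -0.964 -0.001]
 [ 0.964 -0.266  0.001]]
20 [array([-0.015,  0.053, -0.045, -1.884,  0.   , -0.   ]), array([-0.015,  0.054,  0.044, -1.884,  0.   , -0.   ])]
0 [array([-0.015,  0.053, -0.045, -1.467,  0.   , -0.   ]), array([-0.015,  0.065,  0.026, -1.467,  0.   , -0.   ])]
40 [array([-0.015,  0.053, -0.045, -2.3  ,  0.   , -0.   ]), array([-0.015,  0.039,  0.058, -2.3  ,  0.   , -0.   ])]
60 [array([-0.015,  0.053, -0.045, -2.717,  0.   , -0.   ]), array([-0.015,  0.019,  0.067, -2.717,  0.   , -0.   ])]
-30 [array([-0.015,  0.053, -0.045, -0.842,  0.   , -0.   ]), array([-0.015,  0.07 , -0.006, -0.842,  0.   , -0.   ])]
```

Call:
servo_tool([
  {"dx":-0.0092,"dy":0.055,"dz":-0.034,"wx":0,"wy":0,"wz":0,"fingers":0},
  {"dx":-0.0092,"dy":0.055,"dz":-0.034,"wx":0,"wy":0,"wz":0,"fingers":0},
  {"dx":-0.0092,"dy":0.055,"dz":-0.034,"wx":0,"wy":0,"wz":0,"fingers":0},
  {"dx":-0.0092,"dy":0.055,"dz":-0.034,"wx":0,"wy":0,"wz":0,"fingers":0},
  {"dx":-0.0092,"dy":0.055,"dz":-0.034,"wx":0,"wy":0,"wz":0,"fingers":0},
])

```text
clock: 1.88
eef_pos: [370.5, -421.9, 266.2]
tool_rot: [0.625, 1.57, -0.604]
force: [0.7, 0.7, -0.2]
width: 85.4
```

Call:
servo_tool([
  {"dx":-0.0092,"dy":0.055,"dz":-0.034,"wx":0,"wy":0,"wz":0,"fingers":0},
  {"dx":-0.0092,"dy":0.055,"dz":-0.034,"wx":0,"wy":0,"wz":0,"fingers":0},
  {"dx":-0.0092,"dy":0.055,"dz":-0.034,"wx":0,"wy":0,"wz":0,"fingers":0},
  {"dx":-0.0092,"dy":0.055,"dz":-0.034,"wx":0,"wy":0,"wz":0,"fingers":0},
  {"dx":-0.0092,"dy":0.055,"dz":-0.034,"wx":0,"wy":0,"wz":0,"fingers":0},
])

```text
clock: 2.5
eef_pos: [522.0, -232.7, 300.8]
tool_rot: [0.615, 1.57, -0.614]
force: [0.9, -1.3, 0.6]
width: 85.5
```

Call:
servo_tool([
  {"dx":0,"dy":0,"dz":0,"wx":-1,"wy":0,"wz":0,"fingers":0},
  {"wx":-1,"dx":0,"dy":0,"dz":0,"wy":0,"wz":0,"fingers":0},
  {"dx":0,"dy":0,"dz":0,"wx":-1,"wy":0,"wz":0,"fingers":0},
  {"dx":0,"dy":0,"dz":0,"wx":-1,"wy":0,"wz":0,"fingers":0},
  {"dx":0,"dy":0,"dz":0,"wx":-1,"wy":0,"wz":0,"fingers":0},
])

```text
clock: 3.12
eef_pos: [521.1, -233.9, 300.4]
tool_rot: [0.208, 1.571, -0.494]
force: [-0.9, 0.1, 0.4]
width: 85.3
```

```bash
python3 - <<'E'
from h import *
np.set_printoptions(precision=2,suppress=True)
s=ctrl.read_state();print(s['clock'],s['eef_pos'],s['tool_rot'],s['qpos'],s['force'])
snap('wrist','w1')
for l in ['lens_front','lever_end','locked_mark','camera']: print(l,[(np.array(a['point']),a['conf'],atz('wrist',*a['point'],{'lens_front':136,'camera':0}.get(l,103))) for a in ctrl.mark_of(l,'wrist')])
E
```

```text
3.125 [ 521.08 -233.91  300.42] [ 0.21  1.57 -0.49] [ 0.46  0.45 -0.14  1.65  0.07  1.05 -0.39] [-0.86  0.13  0.38]
lens_front [(array([261.4, 161.8]), 0.92, array([ 529.73, -234.1 ,  136.  ]))]
lever_end [(array([271.5, 195.5]), 0.76, array([ 509.86, -275.9 ,  103.  ]))]
locked_mark [(array([231.8, 182.4]), 0.67, array([ 486.37, -235.97,  103.  ]))]
camera [(array([262.3, 146.1]), 0.77, array([ 529.48, -240.36,    0.  ]))]
```

View pics/w1.png

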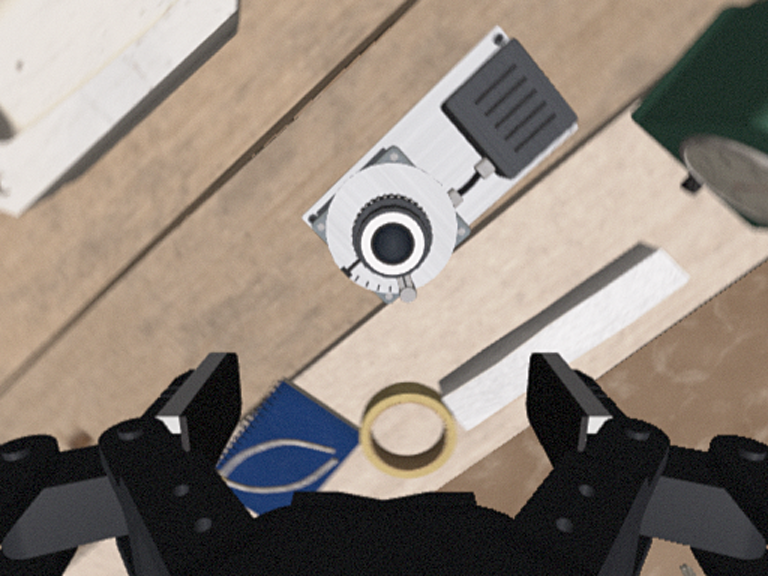

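```bash
python3 - <<'E'
from h import *
np.set_printoptions(precision=2,suppress=True)
im=cv2.imread('pics/raw_w1.png')
a=im[95:210,195:325];cv2.imwrite('pics/crop3.png',cv2.resize(a,None,fx=5,fy=5,interpolation=3))
# overlay test of models
def ov(c,yaw,ang,f):
    v=cv2.resize(a,None,fx=5,fy=5,interpolation=3)
    def P(x): 
        q=proj('wrist',x); return tuple(int(k) for k in ((q-[195,95]+.5)*5))
    for r,z in((50,84),(28,116),(24,136)):
        for t in np.radians(np.arange(0,360,6)): cv2.circle(v,P([c[0]+r*np.cos(t),c[1]+r*np.sin(t),z]),1,(0,0,255),-1)
    y=np.radians(yaw)
    cv2.line(v,P([c[0]-30*np.cos(y),c[1]-30*np.sin(y),84]),P([c[0]-60*np.cos(y),c[1]-60*np.sin(y),84]),(0,255,0),1)
    L=np.radians(ang);cv2.circle(v,P([c[0]+44*np.cos(L),c[1]+44*np.sin(L),112]),6,(255,0,0),1)
    cv2.imwrite(f,v)
ov((529.5,-234.5),0,244,'pics/ov1.png')
print(atz('wrist',261.4,161.3,136),atz('wrist',271.5,194.5,112),atz('wrist',231,180,84))
E
```

```text
[ 530.03 -233.77  136.  ] [ 512.03 -272.6   112.  ] [ 483.21 -236.13   84.  ]
```

View pics/ov1.png

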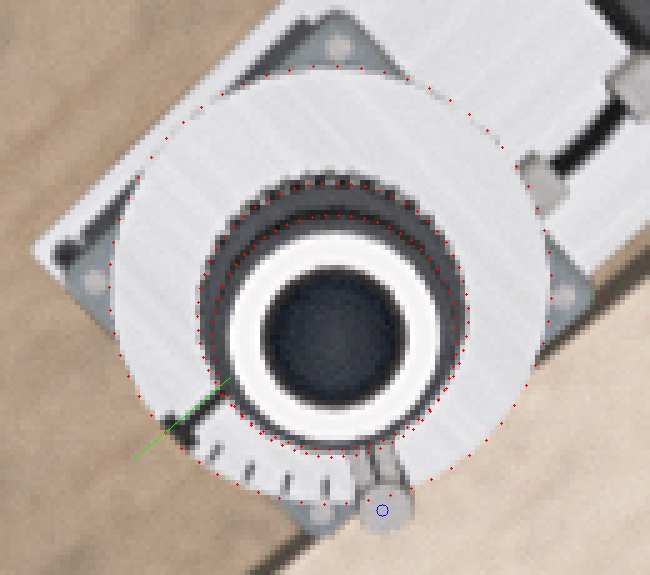

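Call:
servo_tool([
  {"dx":0,"dy":0.0067,"dz":0.0091,"wx":0,"wy":0,"wz":0,"fingers":0},
  {"dx":0.05,"dy":0,"dz":0,"wx":0,"wy":0,"wz":0,"fingers":0},
  {"dx":0.05,"dy":0,"dz":0,"wx":0,"wy":0,"wz":0,"fingers":0},
  {"dx":0.05,"dy":0,"dz":0,"wx":0,"wy":0,"wz":0,"fingers":0},
  {"dx":0.04,"dy":0,"dz":0,"wx":0,"wy":0,"wz":0,"fingers":0},
])

```text
clock: 4.0
eef_pos: [529.9, -234.3, 156.3]
tool_rot: [-2.892, 1.57, 2.685]
force: [0.6, -0.1, 0.5]
width: 85.3
```

```bash
python3 - <<'E'
from h import *
np.set_printoptions(precision=2,suppress=True)
s=ctrl.read_state();print(s['clock'],s['eef_pos'],s['tool_rot'],s['qpos'],s['force'])
im=snap('wrist','w2')
v=cv2.imread('pics/w2.png');c=(529.5,-234.5)
for r,z in((50,84),(28,116),(24,136)):
    for t in np.radians(np.arange(0,360,6)):
        q=proj('wrist',[c[0]+r*np.cos(t),c[1]+r*np.sin(t),z]); cv2.circle(v,tuple(int(k) for k in (q+.5)*1.5),1,(0,0,255),-1)
cv2.imwrite('pics/w2o.png',v)
E
```

```text
4.0 [ 529.86 -234.29  156.25] [-2.89  1.57  2.69] [ 0.44  0.62 -0.12  1.79  0.1   0.74 -0.43] [ 0.57 -0.09  0.45]
```

View pics/w2o.png

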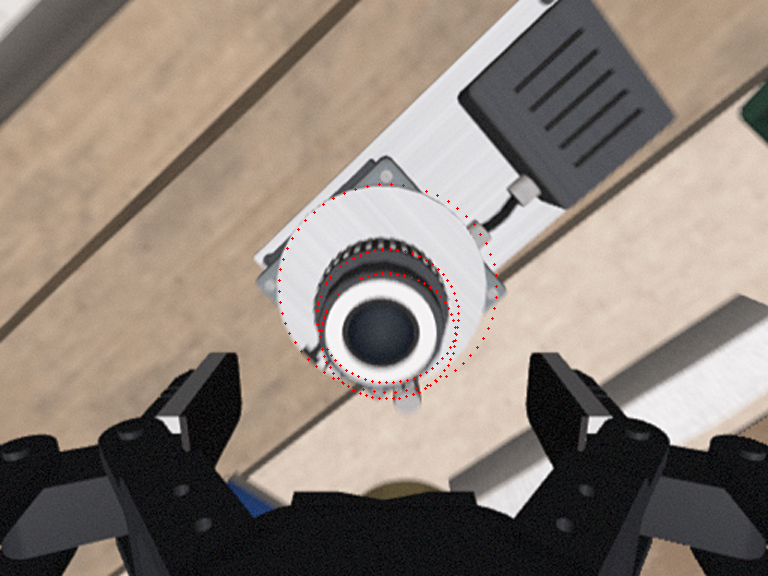

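```bash
python3 - <<'E'
from h import *
np.set_printoptions(precision=2,suppress=True)
v=None
for k in range(2):
    p=tool()[0]; ci=K('wrist')
    im=snap('wrist','w3_%d'%k)
    c2=K('wrist'); print(p,tool()[0],-ci[2].T@ci[3],-c2[2].T@c2[3],ci[2][0],ci[0]['cx'],ci[0]['cy'])
    for l,z in(('lens_front',136),('lever_end',103)):
        for a in ctrl.mark_of(l,'wrist')[:1]: print(l,a['point'],atz('wrist',*a['point'],z))
def fit(c):
    v=cv2.imread('pics/w3_1.png')
    for r,z in((50,84),(28,116),(24,136)):
        for t in np.radians(np.arange(0,360,6)):
            q=proj('wrist',[c[0]+r*np.cos(t),c[1]+r*np.sin(t),z]); cv2.circle(v,tuple(int(k) for k in (q+.5)*1.5),1,(0,0,255),-1)
    return v[140:440,230:530]
cv2.imwrite('pics/w3o.png',cv2.resize(np.hstack([fit((529.5,-234.5)),fit((526.5,-232))]),(800,400)))
E
```

```text
[ 527.58 -233.37  152.76] [ 527.83 -233.5   154.67] [ 572.08 -183.54  294.97] [ 572.27 -183.63  296.89] [ 0.76 -0.65 -0.01] 255.438022166264 185.17342313301043
lens_front [259.9, 227.1] [ 530.01 -237.82  136.  ]
lever_end [276.0, 265.2] [ 512.31 -278.36  103.  ]
[ 530.17 -234.47  158.01] [ 530.71 -234.73  158.83] [ 573.74 -184.25  300.36] [ 574.03 -184.41  301.23] [ 0.76 -0.65  0.  ] 255.438022166264 185.17342313301043
lens_front [252.7, 223.6] [ 529.48 -235.36  136.  ]
lever_end [273.0, 263.5] [ 511.92 -277.15  103.  ]
```

View pics/w3o.png

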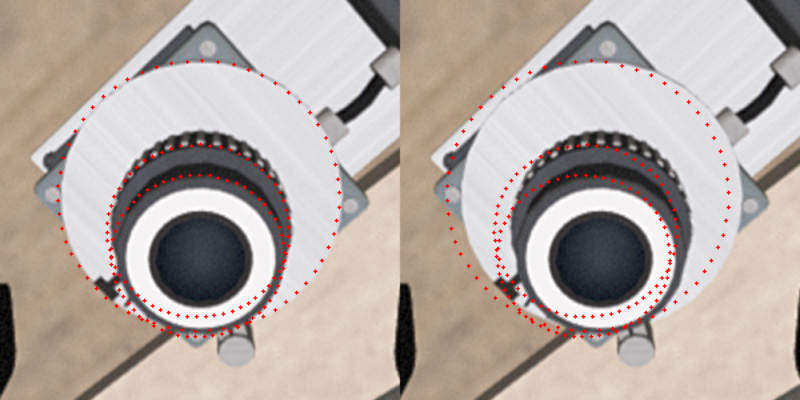

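Call:
servo_tool([
  {"dx":0.035,"dy":0,"dz":-0.001,"wx":0,"wy":0,"wz":0,"fingers":0},
  {"dx":0.035,"dy":0,"dz":0,"wx":0,"wy":0,"wz":0,"fingers":0},
  {"dx":0.025,"dy":0,"dz":0,"wx":0,"wy":0,"wz":0,"fingers":0},
  {"dx":0,"dy":0,"dz":0,"wx":0,"wy":0,"wz":0,"fingers":0},
  {"dx":0,"dy":0,"dz":0,"wx":0,"wy":0,"wz":0,"fingers":0},
])

```text
clock: 4.97
eef_pos: [530.0, -234.4, 88.0]
tool_rot: [0.326, 1.568, -0.38]
force: [0.4, 0.4, -0.7]
width: 85.5
```

```bash
python3 - <<'E'
from h import *
np.set_printoptions(precision=2,suppress=True)
s=ctrl.read_state();print(s['clock'],s['eef_pos'],s['force'])
snap('wrist','w4');snap('scene','s4');t=cv2.imread('pics/raw_s4.png')
cv2.imwrite('pics/s4c.png',cv2.resize(t[100:220,290:430],None,fx=5,fy=5,interpolation=3))
s=ctrl.read_state();print(s['clock'],s['eef_pos'],s['force'])
E
```

```text
4.975 [ 529.98 -234.44   87.96] [ 0.36  0.36 -0.72]
5.075 [ 529.92 -234.39   87.97] [-1.27 -1.11 -0.48]
```

View pics/w4.png

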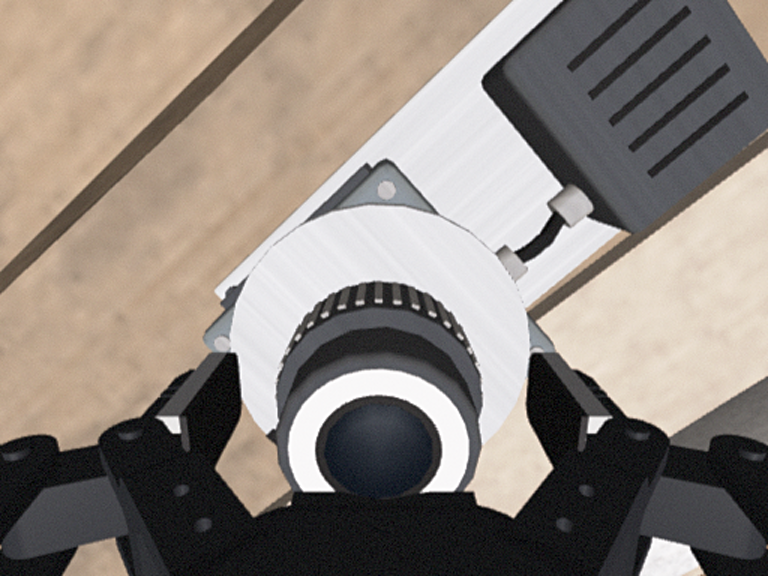

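View pics/s4c.png

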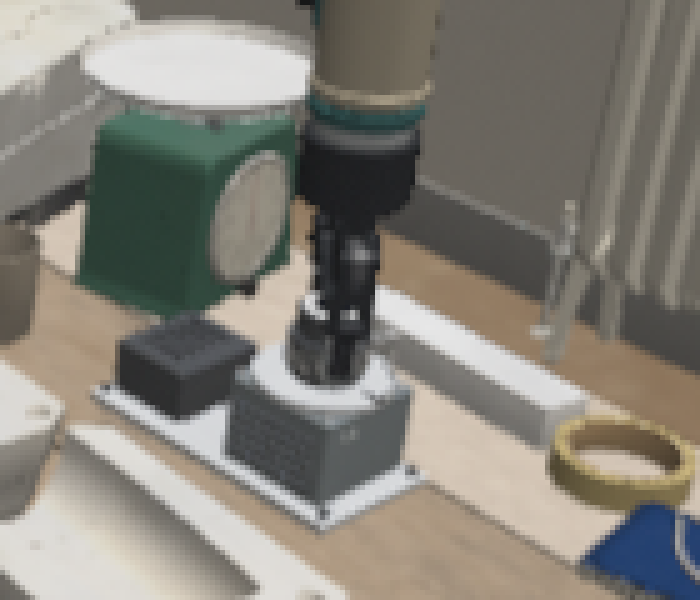

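Call:
servo_tool([
  {"dx":0.005,"dy":0,"dz":0,"wx":0,"wy":0,"wz":0,"fingers":0.2},
  {"dx":0,"dy":0,"dz":0,"wx":0,"wy":0,"wz":0,"fingers":0.5},
  {"dx":0,"dy":0,"dz":0,"wx":0,"wy":0,"wz":0,"fingers":0.6},
  {"dx":0,"dy":0,"dz":0,"wx":0,"wy":0,"wz":0,"fingers":0.6},
  {"dx":0,"dy":0,"dz":0,"wx":0,"wy":0,"wz":0,"fingers":0.6},
])

```text
clock: 5.7
eef_pos: [528.8, -234.0, 83.3]
tool_rot: [-2.557, 1.571, 3.021]
force: [-2.6, 1.0, 5.9]
width: 54.4
```

Call:
servo_tool([
  {"dx":0,"dy":0,"dz":0,"wx":0.7,"wy":0,"wz":0,"fingers":0.7},
  {"dx":0,"dy":0,"dz":0,"wx":0.7,"wy":0,"wz":0,"fingers":0.7},
  {"dx":0,"dy":0,"dz":0,"wx":0.7,"wy":0,"wz":0,"fingers":0.7},
  {"dx":0,"dy":0,"dz":0,"wx":0.7,"wy":0,"wz":0,"fingers":0.7},
  {"dx":0,"dy":0,"dz":0,"wx":0.7,"wy":0,"wz":0,"fingers":0.7},
])

```text
clock: 6.32
eef_pos: [528.6, -233.7, 83.3]
tool_rot: [-2.547, 1.57, 2.662]
force: [-2.9, 1.2, 5.8]
width: 54.6
```

Call:
servo_tool([
  {"dx":0,"dy":0,"dz":0,"wx":0.7,"wy":0,"wz":0,"fingers":0.7},
  {"dx":0,"dy":0,"dz":0,"wx":0.7,"wy":0,"wz":0,"fingers":0.7},
  {"dx":0,"dy":0,"dz":0,"wx":0.7,"wy":0,"wz":0,"fingers":0.7},
  {"dx":0,"dy":0,"dz":0,"wx":0.7,"wy":0,"wz":0,"fingers":0.7},
  {"dx":0,"dy":0,"dz":0,"wx":0.7,"wy":0,"wz":0,"fingers":0.7},
])

```text
clock: 6.95
eef_pos: [528.5, -233.5, 83.2]
tool_rot: [-2.423, 1.57, 2.42]
force: [-2.2, 2.4, 6.6]
width: 55.2
```

Call:
servo_tool([
  {"dx":0,"dy":0,"dz":0,"wx":0.8,"wy":0,"wz":0,"fingers":0.7},
  {"dx":0,"dy":0,"dz":0,"wx":0.8,"wy":0,"wz":0,"fingers":0.7},
  {"dx":0,"dy":0,"dz":0,"wx":0.8,"wy":0,"wz":0,"fingers":0.7},
  {"dx":0,"dy":0,"dz":0,"wx":0.7,"wy":0,"wz":0,"fingers":0.7},
  {"dx":0,"dy":0,"dz":0,"wx":0.5,"wy":0,"wz":0,"fingers":0.7},
])

```text
clock: 7.58
eef_pos: [528.6, -233.2, 83.3]
tool_rot: [-2.229, 1.569, 2.238]
force: [-2.4, 2.6, 6.2]
width: 54.7
```

```bash
python3 - <<'E'
from h import *
np.set_printoptions(precision=2,suppress=True)
for i in range(2):
    snap('wrist','w5_%d'%i)
    s=ctrl.read_state();z=tool()[1].as_matrix()[:,2];print(s['clock'],s['eef_pos'],s['force'],s['torque'],s['width'],np.degrees(np.arctan2(z[1],z[0])))
E
```

```text
7.625 [ 528.56 -233.19   83.27] [-3.04  2.17  7.76] [0.44 0.46 0.07] 54.23557675237508 -104.11471697185213
7.675 [ 528.58 -233.2    83.26] [-2.02  1.85  7.08] [ 0.39  0.55 -0.08] 54.75170617991135 -104.02735176079979
```

View pics/w5_1.png

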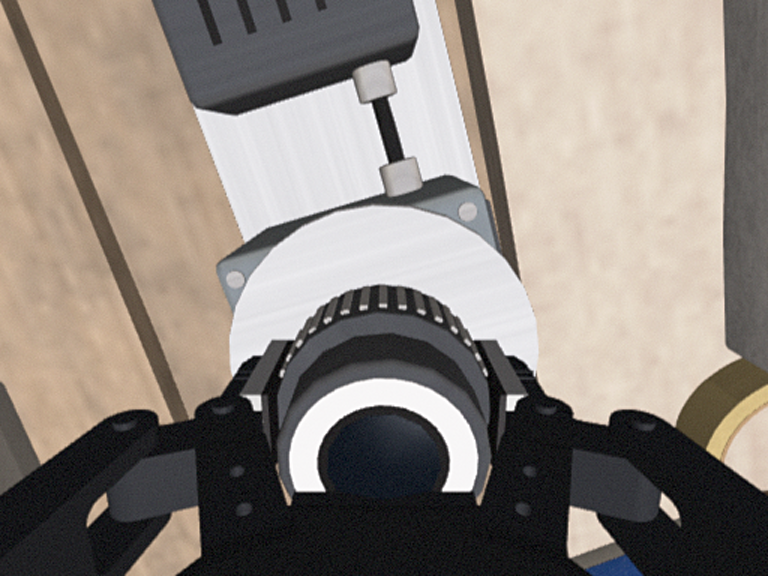

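Call:
servo_tool([
  {"dx":0,"dy":0,"dz":0,"wx":0.1,"wy":0,"wz":0,"fingers":0.7},
  {"dx":0,"dy":0,"dz":0,"wx":0,"wy":0,"wz":0,"fingers":0},
  {"dx":0,"dy":0,"dz":0,"wx":0,"wy":0,"wz":0,"fingers":0},
  {"dx":0,"dy":0,"dz":0,"wx":0,"wy":0,"wz":0,"fingers":0},
  {"dx":-0.02,"dy":0,"dz":0,"wx":0,"wy":0,"wz":0,"fingers":0},
])

```text
clock: 8.3
eef_pos: [528.1, -233.7, 97.3]
tool_rot: [-1.716, 1.568, 2.741]
force: [-0.0, -0.3, -0.1]
width: 85.6
```

Call:
servo_tool([
  {"dx":-0.06,"dy":0,"dz":0,"wx":0,"wy":0,"wz":0,"fingers":0},
  {"dx":-0.07,"dy":0,"dz":0,"wx":0,"wy":0,"wz":0,"fingers":0},
  {"dx":-0.07,"dy":0,"dz":0,"wx":0,"wy":0,"wz":0,"fingers":0},
  {"dx":-0.07,"dy":0,"dz":0,"wx":0,"wy":0,"wz":0,"fingers":0},
  {"dx":0,"dy":0,"dz":0,"wx":0,"wy":0,"wz":0,"fingers":0},
])

```text
clock: 8.93
eef_pos: [531.2, -235.6, 306.0]
tool_rot: [1.454, 1.56, -0.372]
force: [0.3, 0.4, -1.5]
width: 85.7
```

Call:
servo_tool([
  {"dx":0,"dy":0,"dz":0,"wx":0,"wy":0,"wz":0,"fingers":0},
  {"dx":0,"dy":0,"dz":0,"wx":0,"wy":0,"wz":0,"fingers":0},
  {"dx":0,"dy":0,"dz":0,"wx":0,"wy":0,"wz":0,"fingers":0},
])

```text
clock: 9.3
eef_pos: [528.4, -233.7, 299.1]
tool_rot: [-1.665, 1.568, 2.793]
force: [-0.2, 0.2, -0.1]
width: 85.5
```

```bash
cat >> h.py <<'E'
def overlay(f,c,box,s,lev=None,mark=None):
    v=cv2.imread('pics/raw_'+f+'.png')[box[1]:box[3],box[0]:box[2]];v=cv2.resize(v,None,fx=s,fy=s,interpolation=3)
    P=lambda X:tuple(int(k) for k in (proj('wrist',X)-box[:2]+.5)*s)
    for r,z in((50,84),(28,116),(24,136)):
        for t in np.radians(np.arange(0,360,6)): cv2.circle(v,P([c[0]+r*np.cos(t),c[1]+r*np.sin(t),z]),1,(0,0,255),-1)
    for a,r0,r1,z,col in((lev,28,44,112,(255,0,0)),(mark,30,60,84,(0,255,0))):
        if a is not None:
            d=np.array([np.cos(np.radians(a)),np.sin(np.radians(a))]);cv2.line(v,P([*(c+d*r0),z]),P([*(c+d*r1),z]),col,1)
    cv2.imwrite('pics/'+f+'o.png',v)
E
python3 - <<'E'
from h import *
np.set_printoptions(precision=2,suppress=True)
s=ctrl.read_state();print(s['clock'],s['eef_pos'],s['force'],s['qpos'])
snap('wrist','w6');print(tool()[0])
overlay('w6',np.array([529.5,-234.5]),[190,70,330,210],4,181.5,181.5)
for l,z in(('lens_front',136),('lever_end',103),('locked_mark',103)):
    for a in ctrl.mark_of(l,'wrist')[:1]: print(l,a['point'],atz('wrist',*a['point'],z))
E
```

```text
9.3 [ 528.39 -233.73  299.13] [-0.21  0.18 -0.1 ] [ 0.17  0.47  0.3   1.64 -0.15  1.06 -1.31]
[ 528.51 -233.83  299.29]
lens_front [256.0, 166.2] [ 530.51 -236.03  136.  ]
lever_end [265.1, 200.9] [ 483.05 -234.22  103.  ]
locked_mark [265.6, 196.1] [ 488.43 -236.17  103.  ]
```

View pics/w6o.png

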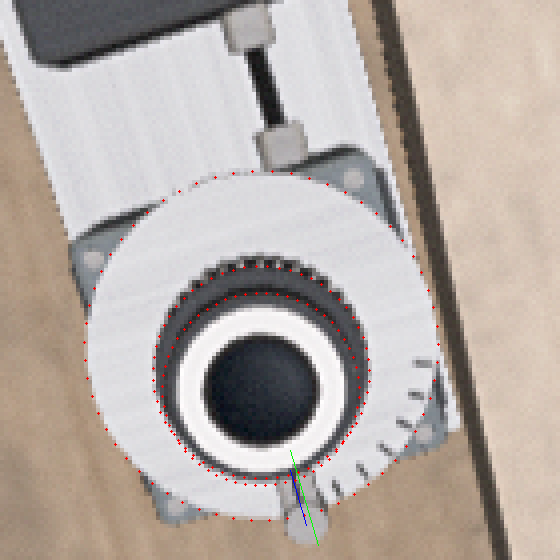

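```bash
python3 - <<'E'
from h import *
np.set_printoptions(precision=2,suppress=True)
def un(x,y,z): return atz('wrist',190+x/4-.5,70+y/4-.5,z)
ring=np.array([529.5,-234.5])
angs=[]
for p in [(423,363),(416,396),(404,423),(384,448),(362,470),(337,488)]:
    d=un(*p,84)[:2]-ring;a=np.degrees(np.arctan2(d[1],d[0]))%360;angs.append(a);print(np.hypot(*d),a)
for z in(112,):
    d=un(307,521,z)[:2]-ring;print('lev',np.hypot(*d),np.degrees(np.arctan2(d[1],d[0]))%360)
print('mark from ticks',np.polyfit(range(6),angs,1))
# plate axis: gray box bottom edges / dark line: box corner studs
for p in[(93,259),(353,178),(424,433),(180,506)]: print(un(*p,68)[:2])
v=cv2.imread('pics/raw_w6.png')[160:215,220:310];cv2.imwrite('pics/w6z.png',cv2.resize(v,None,fx=8,fy=8,interpolation=3))
E
```

```text
46.0625728024862 252.10905637128866
45.948554736803935 239.9622426544118
45.76629776207596 229.24560679547068
44.97288552620773 217.53166593422247
45.02192419515808 205.94375481773002
45.39164103085561 194.4998774409525
lev 42.503674089737316 182.37528616014447
mark from ticks [-11.48 251.92]
[ 566.03 -193.57]
[ 569.27 -272.03]
[ 490.86 -275.07]
[ 487.29 -197.74]
```

View pics/w6z.png

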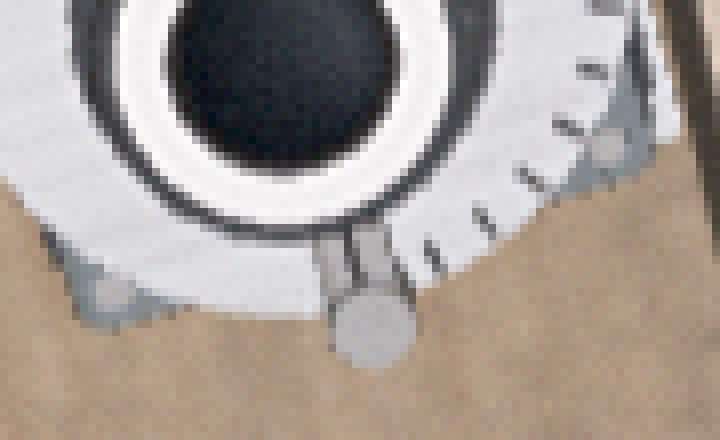

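Call:
servo_tool([
  {"dx":0,"dy":-0.0066,"dz":-0.0694,"wx":0,"wy":0,"wz":0,"fingers":0},
  {"dx":0,"dy":-0.0066,"dz":-0.0694,"wx":0,"wy":0,"wz":0,"fingers":0},
  {"dx":0,"dy":-0.0066,"dz":-0.0694,"wx":0,"wy":0,"wz":0,"fingers":0},
  {"dx":0,"dy":-0.0066,"dz":-0.0694,"wx":0,"wy":0,"wz":0,"fingers":0},
  {"dx":0,"dy":-0.0066,"dz":-0.0694,"wx":0,"wy":0,"wz":0,"fingers":0},
])

```text
clock: 10.12
eef_pos: [570.8, 25.7, 300.3]
tool_rot: [1.605, 1.571, -0.221]
force: [1.0, -0.4, -0.3]
width: 85.5
```

Call:
servo_tool([
  {"dx":0,"dy":-0.0066,"dz":-0.0694,"wx":0,"wy":0,"wz":0,"fingers":0},
  {"dx":0,"dy":-0.0066,"dz":-0.0694,"wx":0,"wy":0,"wz":0,"fingers":0},
  {"dx":0,"dy":-0.0066,"dz":-0.0694,"wx":0,"wy":0,"wz":0,"fingers":0},
  {"dx":0,"dy":-0.0066,"dz":-0.0694,"wx":0,"wy":0,"wz":0,"fingers":0},
  {"dx":0,"dy":-0.0066,"dz":-0.0694,"wx":0,"wy":0,"wz":0,"fingers":0},
])

```text
clock: 10.75
eef_pos: [612.6, 283.7, 300.2]
tool_rot: [0.6, 1.571, -1.226]
force: [1.2, 0.4, -0.2]
width: 85.1
```

Call:
servo_tool([
  {"dx":0,"dy":0,"dz":0,"wx":-1.2,"wy":0,"wz":0,"fingers":0},
])

```text
out of range: row 1 has -1.2, outside -1 to 1
```

Call:
servo_tool([
  {"dx":0,"dy":0,"dz":0,"wx":-0.8,"wy":0,"wz":0,"fingers":0},
  {"dx":0,"dy":0,"dz":0,"wx":-0.8,"wy":0,"wz":0,"fingers":0},
  {"dx":0,"dy":0,"dz":0,"wx":-0.7,"wy":0,"wz":0,"fingers":0},
  {"dx":0,"dy":0,"dz":0,"wx":0,"wy":0,"wz":0,"fingers":0},
  {"dx":0,"dy":0,"dz":0,"wx":0,"wy":0,"wz":0,"fingers":0},
])

```text
clock: 11.38
eef_pos: [612.4, 282.0, 300.2]
tool_rot: [-0.978, 1.571, -2.564]
force: [0.0, -0.8, 0.0]
width: 85.6
```

Call:
servo_tool([
  {"dx":0,"dy":0,"dz":0,"wx":0,"wy":0,"wz":0,"fingers":0},
  {"dx":0,"dy":0,"dz":0,"wx":0,"wy":0,"wz":0,"fingers":0},
])

```text
clock: 11.62
eef_pos: [612.4, 282.2, 300.3]
tool_rot: [1.339, 1.571, -0.247]
force: [0.0, 0.1, 0.8]
width: 85.5
```

```bash
python3 - <<'E'
from h import *
np.set_printoptions(precision=2,suppress=True)
s=ctrl.read_state();print(s['clock'],s['eef_pos'],s['force'],s['qpos'])
snap('wrist','w7');p,r=tool();z=r.as_matrix()[:,2];print(p,np.degrees(np.arctan2(z[1],z[0])))
for l in('vase','wide_cup','beaker','board'):
    for a in ctrl.mark_of(l,'wrist')[:3]: print(l,a['conf'],a['point'],atz('wrist',*a['point'],16*(l!='board')))
    for a in ctrl.search_frame(l,'wrist')[:3]: print(' ',l,a['conf'],a['extent'])
E
```

```text
11.625 [612.41 282.16 300.34] [0.02 0.05 0.79] [-0.57  0.61  0.17  1.35 -0.11  1.18 -1.97]
[612.42 282.15 300.36] -90.83172928831402
vase 0.85 [248.4, 154.2] [605.71 290.54  16.  ]
vase 0.62 [340.5, 54.8] [728.83 173.4   16.  ]
  vase 0.93 [362.0, 46.6, 88.2, 84.7]
  vase 0.56 [291.6, 2.5, 22.1, 0.7]
wide_cup 0.61 [248.7, 223.8] [505.16 292.21  16.  ]
beaker 0.65 [257.6, 281.0] [412.51 280.69  16.  ]
  beaker 0.84 [260.0, 304.8, 64.7, 61.3]
board 0.7 [246.2, 153.4] [604.12 293.96   0.  ]
  board 0.69 [250.4, 169.1, 73.0, 80.9]
  board 0.56 [248.2, 213.6, 123.8, 202.9]
```

View pics/w7.png

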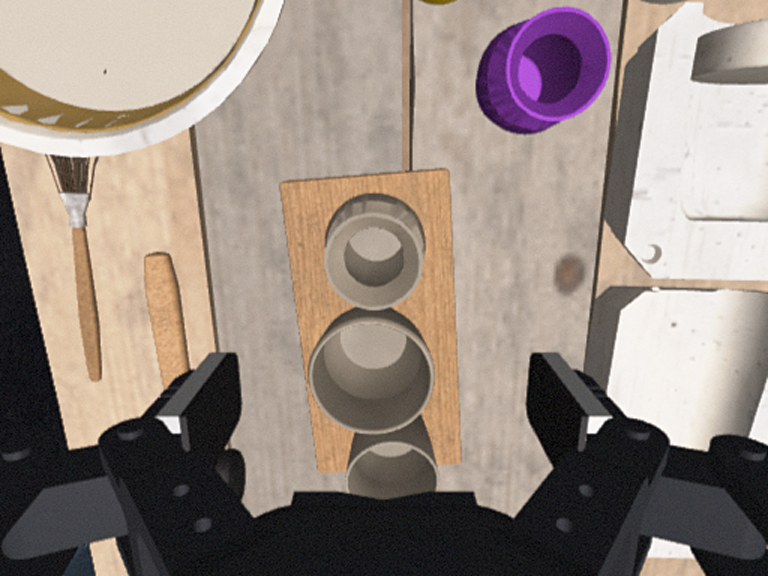

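```bash
python3 - <<'E'
from h import *
np.set_printoptions(precision=2,suppress=True)
A=lambda x,y,z:atz('wrist',x/1.5-.17,y/1.5-.17,z)[:2]
for p in[(282,183),(448,170),(460,463),(318,470)]: print('board',A(*p,16))
a,b,c,d=[A(*p,16) for p in[(282,183),(448,170),(460,463),(318,470)]]
for u,v in((a,d),(b,c)): print('edge deg',np.degrees(np.arctan2(*(u-v)[::-1])))
print('lip',A(375.5,261,134),A(327,261,134),A(424,261,134))
def ov(c):
    box=[180,110,320,230];s=4
    v=cv2.imread('pics/raw_w7.png')[110:230,180:320];v=cv2.resize(v,None,fx=s,fy=s,interpolation=3)
    for r,z in((32,134),(39.5,75),(28.5,16)):
        for t in np.radians(np.arange(0,360,6)):
            q=(proj('wrist',[c[0]+r*np.cos(t),c[1]+r*np.sin(t),z])-box[:2]+.5)*s;cv2.circle(v,tuple(int(k) for k in q),1,(0,0,255),-1)
    cv2.imwrite('pics/w7o.png',v)
ov(A(375.5,261,134))
E
```

```text
board [649.79 369.04]
board [658.72 224.16]
board [363.29 205.68]
board [357.14 352.52]
edge deg 3.230959875660007
edge deg 3.579759401246213
lip [606.5  286.31] [606.98 318.34] [606.02 254.28]
```

View pics/w7o.png

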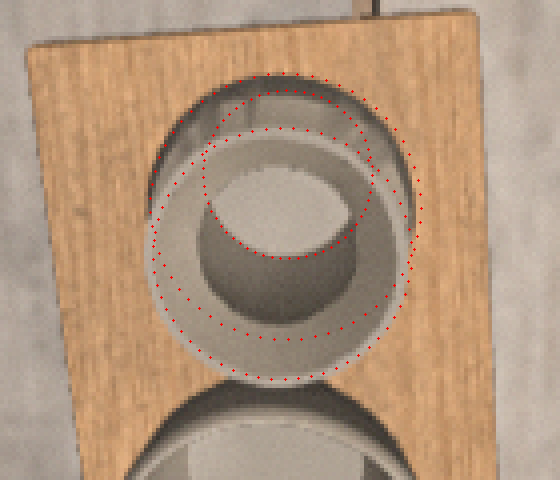

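Call:
servo_tool([
  {"dx":0,"dy":-0.0093,"dz":-0.0069,"wx":-0.7,"wy":0,"wz":0,"fingers":0},
  {"dx":0.05,"dy":0,"dz":0,"wx":0,"wy":0,"wz":0,"fingers":0},
  {"dx":0.05,"dy":0,"dz":0,"wx":0,"wy":0,"wz":0,"fingers":0},
  {"dx":0.05,"dy":0,"dz":0,"wx":0,"wy":0,"wz":0,"fingers":0},
  {"dx":0.03,"dy":0,"dz":0,"wx":0,"wy":0,"wz":0,"fingers":0},
])

```text
clock: 12.7
eef_pos: [604.6, 287.0, 163.2]
tool_rot: [-1.185, 1.568, -2.697]
force: [-0.9, 0.6, -0.9]
width: 85.5
```

Call:
servo_tool([
  {"dx":0,"dy":0,"dz":0,"wx":0,"wy":0,"wz":0,"fingers":0},
  {"dx":0,"dy":0,"dz":0,"wx":0,"wy":0,"wz":0,"fingers":0},
  {"dx":0,"dy":0,"dz":0,"wx":0,"wy":0,"wz":0,"fingers":0},
])

```text
clock: 13.08
eef_pos: [606.4, 287.8, 166.9]
tool_rot: [1.969, 1.568, 0.457]
force: [-0.1, -0.8, -0.2]
width: 85.3
```

```bash
python3 - <<'E'
from h import *
np.set_printoptions(precision=2,suppress=True)
s=ctrl.read_state();print(s['clock'],s['eef_pos'],s['force'],s['qpos'])
snap('wrist','w8');p,r=tool();z=r.as_matrix()[:,2];print(p,np.degrees(np.arctan2(z[1],z[0])))
v=cv2.imread('pics/w8.png');c=(605.5,287.5)
for r,z in((32,134),):
    for t in np.radians(np.arange(0,360,6)):
        q=(proj('wrist',[c[0]+r*np.cos(t),c[1]+r*np.sin(t),z])+.5)*1.5;cv2.circle(v,tuple(int(k) for k in q),1,(0,0,255),-1)
cv2.imwrite('pics/w8o.png',v)
E
```

```text
13.075 [606.42 287.78 166.9 ] [-0.08 -0.85 -0.15] [-0.56  0.73  0.13  1.52 -0.11  0.9  -1.9 ]
[606.27 287.73 166.76] -86.61995427116031
```

View pics/w8o.png

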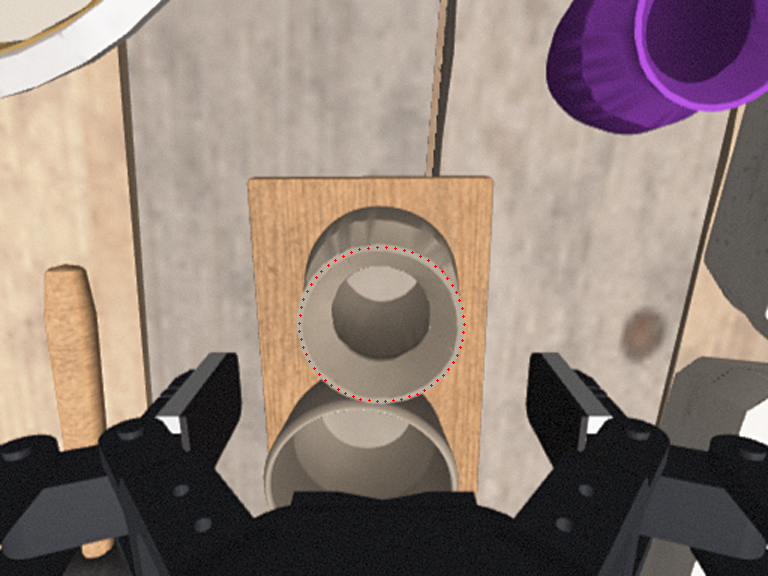

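Call:
servo_tool([
  {"dx":0.035,"dy":-0.001,"dz":0,"wx":0,"wy":0,"wz":0,"fingers":0},
  {"dx":0.033,"dy":0,"dz":0,"wx":0,"wy":0,"wz":0,"fingers":0},
  {"dx":0.02,"dy":0,"dz":0,"wx":0,"wy":0,"wz":0,"fingers":0},
  {"dx":0,"dy":0,"dz":0,"wx":0,"wy":0,"wz":0,"fingers":0},
  {"dx":0,"dy":0,"dz":0,"wx":0,"wy":0,"wz":0,"fingers":0},
])

```text
clock: 13.75
eef_pos: [605.6, 287.7, 100.4]
tool_rot: [1.93, 1.569, 0.418]
force: [0.3, -0.0, 0.7]
width: 85.6
```

Call:
servo_tool([
  {"dx":0,"dy":0,"dz":0,"wx":0,"wy":0,"wz":0,"fingers":0.15},
  {"dx":0,"dy":0,"dz":0,"wx":0,"wy":0,"wz":0,"fingers":0.3},
  {"dx":0,"dy":0,"dz":0,"wx":0,"wy":0,"wz":0,"fingers":0.6},
  {"dx":0,"dy":0,"dz":0,"wx":0,"wy":0,"wz":0,"fingers":0.6},
  {"dx":0,"dy":0,"dz":0,"wx":0,"wy":0,"wz":0,"fingers":0.6},
])

```text
clock: 14.38
eef_pos: [606.1, 287.9, 101.5]
tool_rot: [1.962, 1.567, 0.45]
force: [-0.8, 0.3, 7.3]
width: 66.7
```

```bash
python3 - <<'E'
from h import *
np.set_printoptions(precision=2,suppress=True)
snap('wrist','w9');snap('side','d9');t=cv2.imread('pics/raw_d9.png')
a=cv2.resize(t[130:260,260:390],(400,400),interpolation=3)
b=cv2.resize(cv2.imread('pics/raw_w9.png'),(400,300))
cv2.imwrite('pics/c9.png',np.hstack([a,np.vstack([b,np.zeros((100,400,3),np.uint8)])]))
s=ctrl.read_state();print(s['clock'],s['eef_pos'],s['force'],s['width'])
E
```

```text
14.475 [606.09 287.95 101.56] [-0.17  0.4   6.96] 67.14217546844296
```

View pics/c9.png

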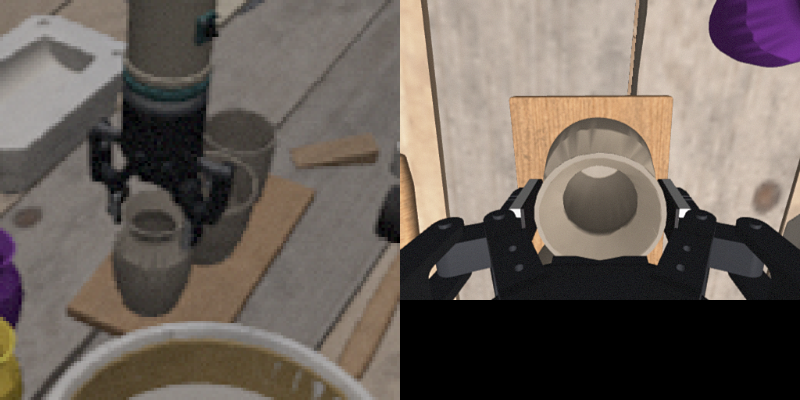

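Call:
servo_tool([
  {"dx":-0.01,"dy":0,"dz":0,"wx":0,"wy":0,"wz":0,"fingers":0.6},
  {"dx":-0.015,"dy":0,"dz":0,"wx":0,"wy":0,"wz":0,"fingers":0.6},
  {"dx":-0.025,"dy":0,"dz":0,"wx":0,"wy":0,"wz":0,"fingers":0.6},
  {"dx":-0.025,"dy":0,"dz":0,"wx":0,"wy":0,"wz":0,"fingers":0.6},
  {"dx":-0.02,"dy":0,"dz":0,"wx":0,"wy":0,"wz":0,"fingers":0.6},
])

```text
clock: 15.1
eef_pos: [605.3, 287.6, 172.6]
tool_rot: [1.969, 1.569, 0.457]
force: [-1.8, -0.3, -2.6]
width: 66.7
```

```bash
python3 - <<'E'
from h import *
np.set_printoptions(precision=2,suppress=True)
snap('wrist','w10');snap('side','d10');t=cv2.imread('pics/raw_d10.png')
a=cv2.resize(t[100:260,240:400],(400,400),interpolation=3)
b=cv2.resize(cv2.imread('pics/raw_w10.png'),(400,300))
cv2.imwrite('pics/c10.png',np.hstack([a,np.vstack([b,np.zeros((100,400,3),np.uint8)])]))
s=ctrl.read_state();print(s['clock'],s['eef_pos'],s['force'],s['width'])
E
```

```text
15.2 [606.22 287.96 173.31] [ 0.33  0.59 -1.89] 67.01663752819515
```

View pics/c10.png

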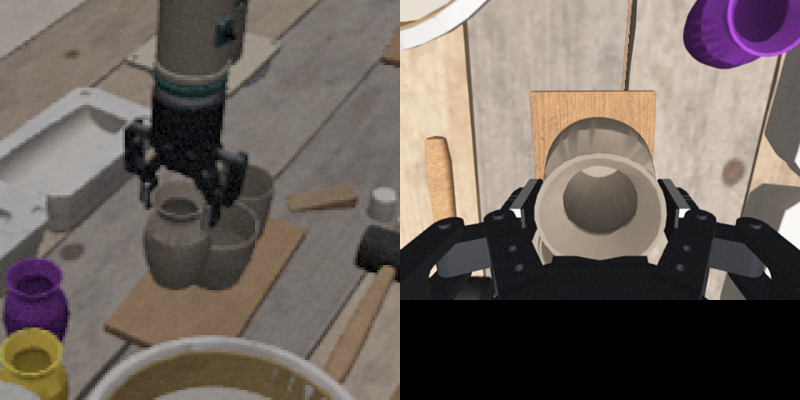

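Call:
servo_tool([
  {"dx":-0.035,"dy":0,"dz":0,"wx":0,"wy":0,"wz":0,"fingers":0.6},
  {"dx":-0.045,"dy":0,"dz":0,"wx":0,"wy":0,"wz":0,"fingers":0.6},
  {"dx":-0.045,"dy":0,"dz":0,"wx":0,"wy":0,"wz":0,"fingers":0.6},
  {"dx":-0.035,"dy":0,"dz":0,"wx":0,"wy":0,"wz":0,"fingers":0.6},
  {"dx":0,"dy":0,"dz":0,"wx":0,"wy":0,"wz":0,"fingers":0.6},
])

```text
clock: 15.82
eef_pos: [605.8, 287.7, 292.4]
tool_rot: [1.959, 1.567, 0.448]
force: [1.0, -0.8, -2.1]
width: 67.1
```

Call:
servo_tool([
  {"dx":0,"dy":-0.003,"dz":0.014,"wx":0,"wy":0,"wz":0,"fingers":0.6},
  {"dx":0,"dy":-0.006,"dz":0.03,"wx":0,"wy":0,"wz":0,"fingers":0.6},
  {"dx":0,"dy":-0.01,"dz":0.046,"wx":0,"wy":0,"wz":0,"fingers":0.6},
  {"dx":0,"dy":-0.01,"dz":0.05,"wx":0,"wy":0,"wz":0,"fingers":0.6},
  {"dx":0,"dy":-0.01,"dz":0.05,"wx":0,"wy":0,"wz":0,"fingers":0.6},
])

```text
clock: 16.45
eef_pos: [582.4, 141.0, 288.6]
tool_rot: [-1.187, 1.567, -2.699]
force: [-0.8, -0.4, -2.0]
width: 66.4
```

Call:
servo_tool([
  {"dx":0,"dy":-0.01,"dz":0.05,"wx":0,"wy":0,"wz":0,"fingers":0.6},
  {"dx":0,"dy":-0.01,"dz":0.05,"wx":0,"wy":0,"wz":0,"fingers":0.6},
  {"dx":0,"dy":-0.01,"dz":0.05,"wx":0,"wy":0,"wz":0,"fingers":0.6},
  {"dx":0,"dy":-0.01,"dz":0.05,"wx":0,"wy":0,"wz":0,"fingers":0.6},
  {"dx":0,"dy":-0.01,"dz":0.05,"wx":0,"wy":0,"wz":0,"fingers":0.6},
])

```text
clock: 17.08
eef_pos: [555.7, -47.9, 288.8]
tool_rot: [-1.539, 1.567, -3.052]
force: [-0.7, -0.2, -1.4]
width: 66.9
```

Call:
servo_tool([
  {"dx":0,"dy":-0.01,"dz":0.05,"wx":0,"wy":0,"wz":0,"fingers":0.6},
  {"dx":0,"dy":-0.01,"dz":0.05,"wx":0,"wy":0,"wz":0,"fingers":0.6},
  {"dx":0,"dy":-0.01,"dz":0.046,"wx":0,"wy":0,"wz":0,"fingers":0.6},
  {"dx":0,"dy":-0.01,"dz":0.03,"wx":0,"wy":0,"wz":0,"fingers":0.6},
  {"dx":0,"dy":-0.006,"dz":0.02,"wx":0,"wy":0,"wz":0,"fingers":0.6},
])

```text
clock: 17.7
eef_pos: [529.8, -196.4, 289.1]
tool_rot: [-1.721, 1.567, 3.048]
force: [0.1, -0.2, -1.7]
width: 66.8
```

Call:
servo_tool([
  {"dx":0,"dy":0,"dz":0,"wx":0,"wy":0,"wz":0,"fingers":0.6},
  {"dx":0,"dy":0,"dz":0,"wx":0,"wy":0,"wz":0,"fingers":0.6},
  {"dx":0,"dy":0,"dz":0,"wx":0,"wy":0,"wz":0,"fingers":0.6},
])

```text
clock: 18.08
eef_pos: [532.2, -193.3, 290.4]
tool_rot: [3.078, 1.57, 1.568]
force: [-0.5, 0.2, -2.3]
width: 66.7
```

```bash
python3 - <<'E'
from h import *
np.set_printoptions(precision=3,suppress=True)
p,r=tool();print(p,r.as_matrix()[:,0],ctrl.read_state()['width'],ctrl.read_state()['force'])
snap('wrist','w11');snap('scene','s11');snap('side','d11')
a=cv2.resize(cv2.imread('pics/raw_s11.png')[70:230,270:430],(400,400),interpolation=3)
t=cv2.resize(cv2.imread('pics/raw_d11.png')[50:210,120:280],(400,400),interpolation=3)
cv2.imwrite('pics/c11.png',np.hstack([a,t]))
p,r=tool();z=r.as_matrix()[:,2];print(p,np.degrees(np.arctan2(z[1],z[0])),ctrl.read_state()['clock'])
print((np.array([529,-234.2,p[2]])-p), r.inv().apply(np.array([529.5,-234,p[2]])-p)/750)
E
```

```text
[ 532.236 -193.318  290.427] [ 0.     0.001 -1.   ] 66.66018713256942 [-0.526  0.156 -2.301]
[ 532.083 -194.023  290.599] -86.54525192008707 18.225
[ -3.083 -40.177   0.   ] [-0.    -0.007  0.053]
```

View pics/c11.png

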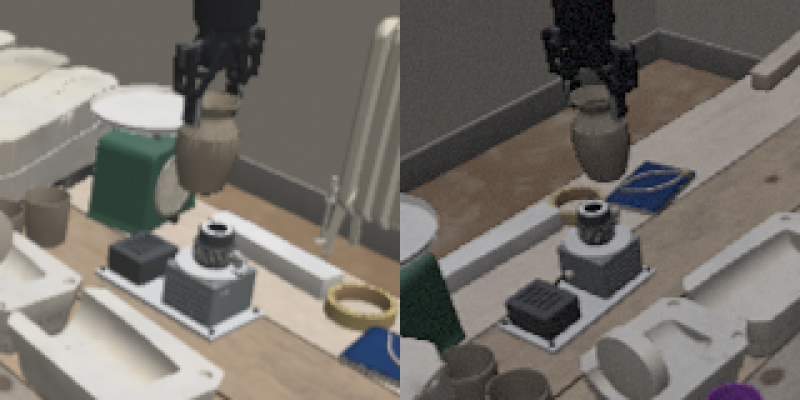

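View pics/w11.png

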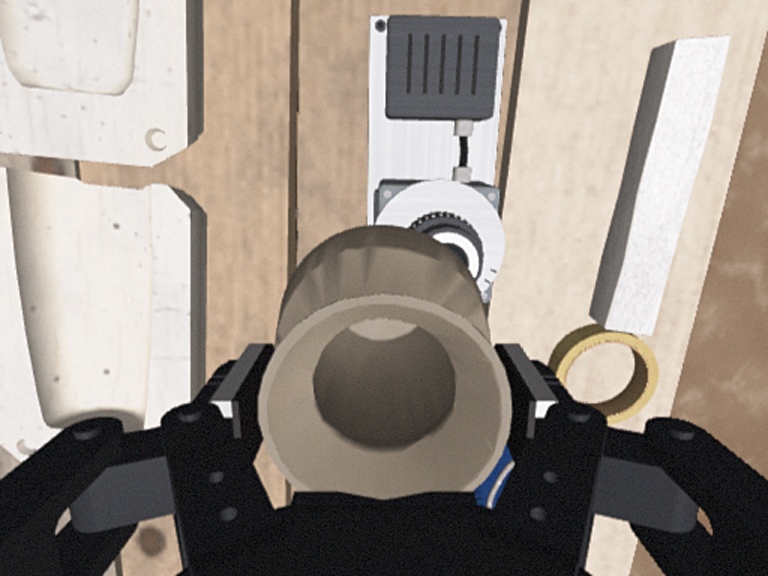

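Call:
servo_tool([
  {"dx":0,"dy":-0.0022,"dz":0.0178,"wx":0,"wy":0,"wz":0,"fingers":0.6},
  {"dx":0,"dy":-0.0022,"dz":0.0178,"wx":0,"wy":0,"wz":0,"fingers":0.6},
  {"dx":0,"dy":-0.0022,"dz":0.0178,"wx":0,"wy":0,"wz":0,"fingers":0.6},
  {"dx":0.015,"dy":0,"dz":0,"wx":0,"wy":0,"wz":0,"fingers":0.6},
  {"dx":0.015,"dy":0,"dz":0,"wx":0,"wy":0,"wz":0,"fingers":0.6},
])

```text
clock: 18.85
eef_pos: [529.0, -234.7, 266.9]
tool_rot: [-2.613, 1.57, 2.158]
force: [0.3, 0.0, -2.1]
width: 66.8
```

Call:
servo_tool([
  {"dx":0.01,"dy":0,"dz":0,"wx":0,"wy":0,"wz":0,"fingers":0.6},
  {"dx":0,"dy":0,"dz":0,"wx":0,"wy":0,"wz":0,"fingers":0.6},
  {"dx":0,"dy":0,"dz":0,"wx":0,"wy":0,"wz":0,"fingers":0.6},
  {"dx":0,"dy":0,"dz":0,"wx":0,"wy":0,"wz":0,"fingers":0.6},
  {"dx":0,"dy":0,"dz":0,"wx":0,"wy":0,"wz":0,"fingers":0.6},
])

```text
clock: 19.48
eef_pos: [529.4, -235.1, 260.9]
tool_rot: [1.18, 1.57, -0.332]
force: [0.1, -0.6, -2.0]
width: 66.8
```

```bash
cat > chk.py <<'E'
from h import *
import sys
np.set_printoptions(precision=3,suppress=True)
k=sys.argv[1]
p,r=tool();print(p,r.as_matrix()[:,0],ctrl.read_state()['width'],ctrl.read_state()['force'])
snap('wrist','w'+k);snap('scene','s'+k);snap('side','d'+k)
p,r=tool();print(p,ctrl.read_state()['clock'])
out=[]
for n,f,x,y in(('scene','s',310,80),('side','d',145,65)):
    v=cv2.resize(cv2.imread('pics/raw_'+f+k+'.png')[y:y+100,x:x+100],(400,400),interpolation=3)
    F=np.array([529.,-234.2]); foot=p[2]-85.5
    for c,rr,z,col in((F,24,136,(0,0,255)),(p[:2]-[.6,.3],28.5,foot,(0,255,0)),(p[:2]-[.6,.3],32,foot+118,(0,255,0))):
        for t in np.radians(np.arange(0,360,8)):
            q=(proj(n,[c[0]+rr*np.cos(t),c[1]+rr*np.sin(t),z])-[x,y]+.5)*4;cv2.circle(v,tuple(int(k) for k in q),1,col,-1)
    out.append(v)
cv2.imwrite('pics/c'+k+'.png',np.hstack(out))
E
python3 chk.py 12
```

```text
[ 529.419 -235.081  260.894] [ 0.001 -0.    -1.   ] 66.7811834112282 [ 0.087 -0.576 -2.025]
[ 529.341 -235.081  260.75 ] 19.625
```

View pics/c12.png

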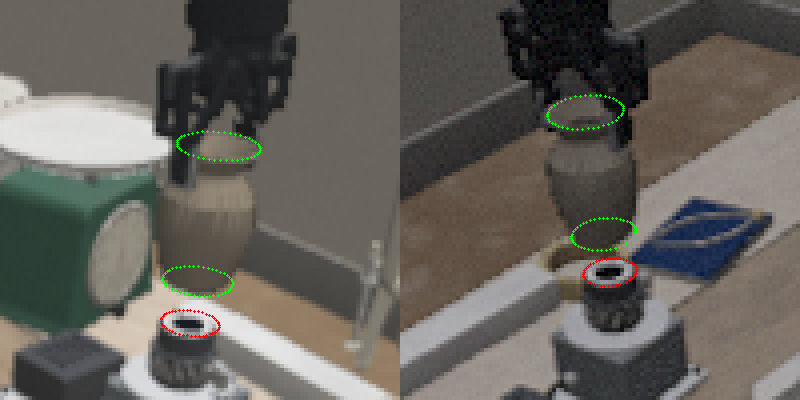

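View pics/w12.png

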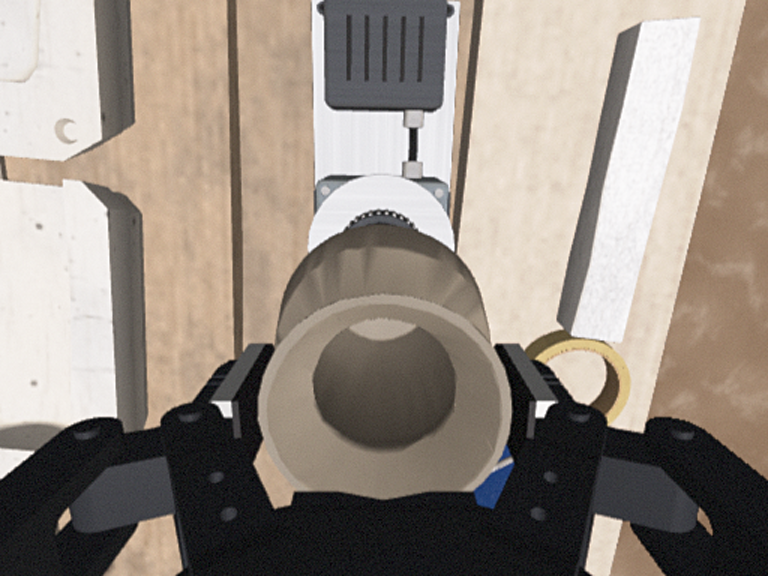

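Call:
servo_tool([
  {"dx":0.006,"dy":0,"dz":-0.001,"wx":0,"wy":0,"wz":0,"fingers":0.6},
  {"dx":0.006,"dy":0,"dz":0,"wx":0,"wy":0,"wz":0,"fingers":0.6},
  {"dx":0.006,"dy":0,"dz":0,"wx":0,"wy":0,"wz":0,"fingers":0.6},
  {"dx":0,"dy":0,"dz":0,"wx":0,"wy":0,"wz":0,"fingers":0.6},
  {"dx":0,"dy":0,"dz":0,"wx":0,"wy":0,"wz":0,"fingers":0.6},
])

```text
clock: 20.25
eef_pos: [529.3, -234.4, 247.1]
tool_rot: [0.976, 1.571, -0.536]
force: [-0.5, -0.3, -1.9]
width: 66.9
```

Call:
servo_tool([
  {"dx":0,"dy":0,"dz":0,"wx":0,"wy":0,"wz":0,"fingers":0.6},
  {"dx":0,"dy":0,"dz":0,"wx":0,"wy":0,"wz":0,"fingers":0.6},
  {"dx":0,"dy":0,"dz":0,"wx":0,"wy":0,"wz":0,"fingers":0.6},
  {"dx":0,"dy":0,"dz":0,"wx":0,"wy":0,"wz":0,"fingers":0.6},
  {"dx":0,"dy":0,"dz":0,"wx":0,"wy":0,"wz":0,"fingers":0.6},
])

```text
clock: 20.88
eef_pos: [529.2, -234.3, 247.1]
tool_rot: [1.222, 1.571, -0.289]
force: [0.1, -0.2, -2.4]
width: 66.8
```

```bash
python3 chk.py 13; python3 - <<'E'
from h import *
for n in('scene','side'):
    print(n,[(a['point'],round(a['conf'],2)) for l in('vase','lens_front') for a in ctrl.mark_of(l,n)])
print([proj(n,X).round(1) for n in('scene','side') for X in([529,-234.2,161],[529,-234.2,136])])
E
```

```text
[ 529.226 -234.309  247.084] [ 0. -0. -1.] 66.84484364470113 [ 0.108 -0.219 -2.434]
[ 529.231 -234.323  247.064] 21.025
scene [([357.6, 151.5], 0.84), ([225.9, 206.5], 0.82), ([199.2, 198.6], 0.59), ([356.6, 160.9], 0.85)]
side [([191.6, 127.1], 0.93), ([252.8, 235.5], 0.82), ([255.1, 266.2], 0.64), ([198.9, 129.8], 0.96)]
[array([358.1, 153.7]), array([357.1, 160.3]), array([196.2, 126.6]), array([197.1, 132.6])]
```

View pics/c13.png

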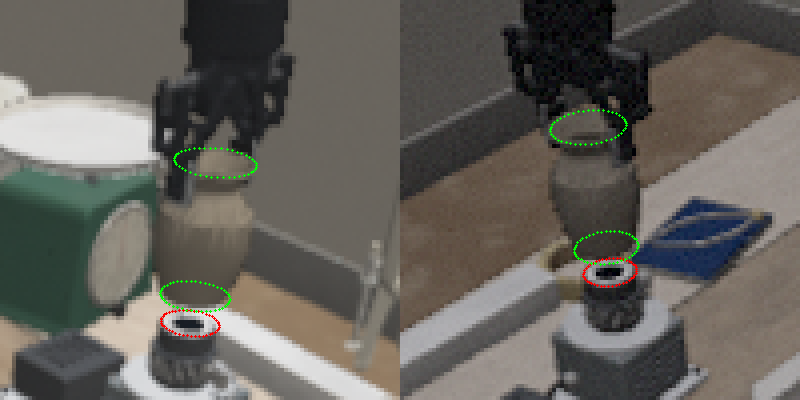

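View pics/s13.png

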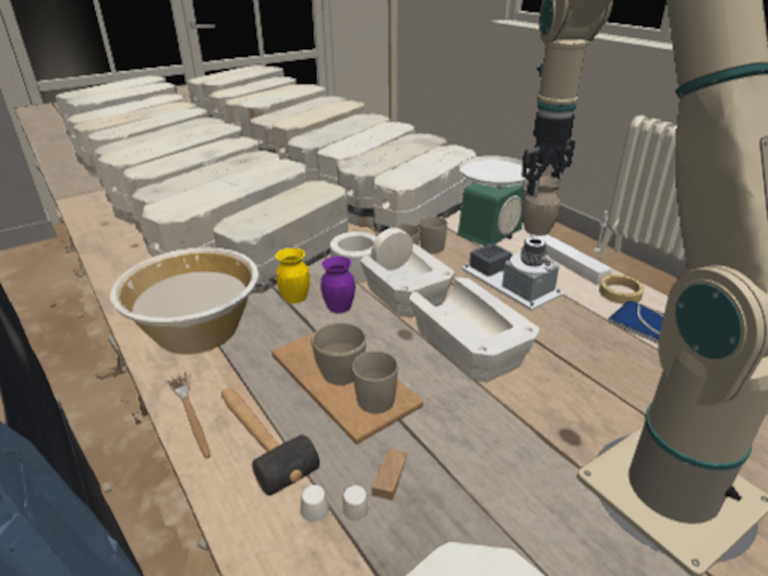

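```bash
python3 - <<'E'
from h import *
out=[]
for n,f,x,y in(('scene','s',325,85),('side','d',165,80)):
    v=cv2.resize(cv2.imread('pics/raw_'+f+'13.png')[y:y+60,x:x+60],(400,400),interpolation=3)
    for c,col in(((528.8,-234.4),(0,255,0)),):
      for r,z in((28.5,161.5),(39.5,222),(32,279),(31,275)):
        for t in np.radians(np.arange(0,360,4)):
            q=(proj(n,[c[0]+r*np.cos(t),c[1]+r*np.sin(t),z])-[x,y]+.5)*400/60;cv2.circle(v,tuple(int(k) for k in q),1,col,-1)
    out.append(v)
    for a in ctrl.silhouettes('vase',n):
        m=a['region'];ys,xs=np.nonzero(m)
        u,w=a['extent'][:2]
        if abs(u-(357 if n=='scene' else 194))<15:
            print(n,a['conf'],a['extent'])
            for yy in range(ys.min(),ys.max()+1,3): r=np.nonzero(m[yy])[0];print(yy,r.min(),r.max(),(r.min()+r.max())/2)
            ax=[proj(n,[528.8,-234.4,z]) for z in(161.5,190,222,250,279)];print(np.round(ax,1).tolist())
cv2.imwrite('pics/c14.png',np.hstack(out))
E
```

```text
scene 0.9 [359.8, 137.1, 26.3, 42.1]
118 363 365 364.0
121 360 371 365.5
124 360 371 365.5
127 359 369 364.0
130 358 370 364.0
133 350 371 360.5
136 349 372 360.5
139 348 372 360.0
142 348 371 359.5
145 348 370 359.0
148 348 369 358.5
151 349 368 358.5
154 350 366 358.0
157 357 362 359.5
[[358.2, 153.5], [359.4, 145.8], [360.7, 136.9], [361.9, 128.8], [363.2, 120.3]]
side 0.93 [192.7, 111.1, 25.4, 42.0]
91 192 193 192.5
94 184 196 190.0
97 182 197 189.5
100 183 197 190.0
103 184 197 190.5
106 183 203 193.0
109 182 204 193.0
112 182 204 193.0
115 183 204 193.5
118 184 204 194.0
121 186 204 195.0
124 187 203 195.0
127 189 201 195.0
[[196.1, 126.4], [195.1, 119.5], [193.9, 111.4], [192.8, 104.2], [191.7, 96.5]]
```

View pics/c14.png

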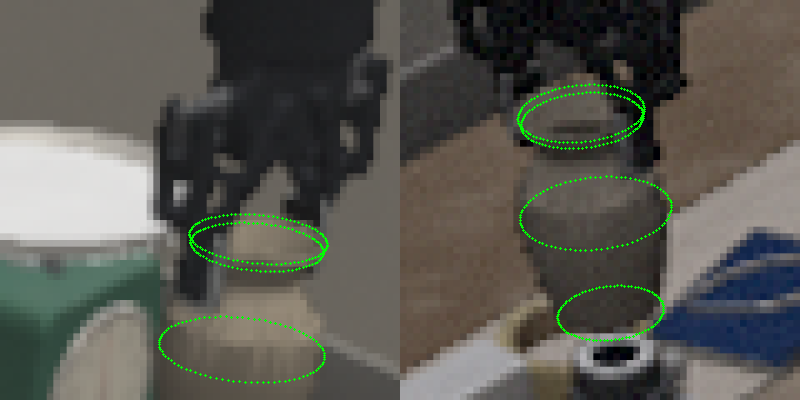

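```bash
python3 - <<'E'
from h import *
s=ctrl.read_state();print(s['clock'],s['eef_pos'],s['width'],abs(s['qd']).max())
print(ctrl.finish_job())
E
```

```text
21.325 [ 529.21705946 -234.31510613  247.11019838] 66.6346279329666 0.0016127918345804327
the job is handed in; nothing more can be done
None
```

I locked the lens collar, then carried the vase over the moulds. I handed the job in at 21.3 s with the vase held still above the camera. No verdict came back.

- **Collar:** I gripped it across its diameter and turned it about 64° clockwise. The wrist picture then showed the lever at 182.4°, against a mark at 183.0° worked out from the ticks, so about 1.2 rad. I did not look at the lever again from close up after that.
- **Vase:** I gripped it across the lip, with the finger opening steady near 67 mm throughout. At hand-in the tool pointed straight down. By calculation the foot was about 0.3 mm from the lens axis and 25–26 mm above the front glass. The height comes from the tool's height when I gripped the vase on the board.
- **Bystanders:** In the last scene picture the cup, beaker, moulds and mallet stand where they stood at the start. I did not measure them. No force reading went above about 8 N.

**Disagreements:**
- The side camera's outline of the vase sat about 1 pixel (about 3 mm) off the calculated axis.
- The network's mark for the vase's foot in that view was about 4.6 pixels off, which the outline did not support, so I ignored it.
- Early scene and side estimates of the lens position were up to about 15 mm off. I used the close wrist view instead, and the fingers centring on the collar agreed with it to about 1 mm.

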